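# Close a pasta keeper: fold the flap over and tuck it under the lip

## Task

Close the green dry-food keeper on the pantry counter so that it stays shut: with your fingertips push the open orange flap over and press it down over the opening, then push its black ridge towards the red lip until the flap's free edge is tucked fully home beneath the lip. The flap is springy and rises again unless it is tucked. Be gentle, touch the flap only from outside (keep off the white liner on its inner, food side), lift nothing, and leave the jar, the can and the spice jar standing where they are; finish clear of everything.

Things in the scene. Friction and masses are not known exactly. Their poses are not given: they have to be found in the camera images.
- keeper: the dry-food keeper, a green box with a white top, fixed to the counter: 130 (x) x 190 (y) x 80 mm high, origin at the centre of its underside, z up. In its frame: the hinge line runs along x at y = -60, z = 86 mm; the orange flap lies, when closed, from y = -50 to +45 mm (retracted), 90 mm wide in x and centred at x = 0, its top face at z = 88 mm; the red lip is at the +y end. Beyond the hinge (-y side) the space is clear for at least 120 mm from the hinge line.
- flap (a joint): angle of the orange flap about the hinge, rad: 0 folded down flat over the opening, 1.57 standing upright, up to 2.1 leaning back to the keeper's -y. A stiff hinge with a spring: it stays about where it starts (1.4 to 1.95), but let go near 0 it springs back up to about 0.5 unless held beneath the lip. Pressing it flat takes about 3 N at 45 mm from the hinge. Tucked and let go, it rests at about 0.05 against the underside of the lip.
- tongue (a joint): how far the orange flap plate has been slid out of its hinge along its own length, away from the hinge, m: 0 retracted (as it starts), 0.025 fully out (end stop). It stays where it is left; sliding it takes about 2 N. It must be retracted while the flap comes down (slid out by more than about 4 mm it lands on the lip instead of passing it).
- tongue_edge (a point): middle of the flap's free edge, 105 mm from the hinge line when retracted, 130 mm when fully out; the plate is 4 mm thick, this point at half thickness. Its frame: y points from the hinge towards the free edge, z out of the flap's upper (outer) face, the face that carries the ridge.
- liner: the clean white liner pad on the flap's inner (food) side, 82 x 54 x 2 mm, from 45.5 to 99.5 mm from the hinge line when retracted, moving with the flap; origin on the hinge line, when the flap is retracted, same axes as tongue_edge. Not to be touched, so the flap cannot be pinched.
- ridge (a point): middle of the crest of the black push ridge on the flap's outer face: 70 mm from the hinge line when the flap is retracted, 64 mm long across the flap, 8 mm thick, standing 8 mm above the face. Same axes as tongue_edge. With the flap folded flat, push on the ridge's side that looks to the hinge.
- hinge_line (a point): middle of the flap's hinge line; axes as the keeper's
- lip_mouth (a point): middle of the near lower edge of the flat underside of the red lip, 6 mm above the top face of the flat flap, at y = +57 mm in the keeper's frame; axes as the keeper's. From here the lip runs on 28 mm to +y; towards the hinge its mouth flares upward for 8 mm (to y = +49 mm). The lip is 114 mm wide in x, its top at z = 99 mm, the flare's at about z = 104 mm.
- jam_jar: amber glass jam jar with a white cap, 64 mm across, 95 mm tall, loose; origin at the centre of its underside. Leave it alone.
- food_can: steel food can with a red label, 68 mm across, 85 mm tall, loose; origin at the centre of its underside. Leave it alone.
- spice_jar: small clear spice jar with a green cap and yellow label, 44 mm across, 90 mm tall, loose; origin at the centre of its underside. Leave it alone.
Not all that is in view belongs to the job. What is meant by the keeper is not purple, and is the larger of those in its own colour.

How it is judged:
At the end, for the whole second after the job is handed in: the flap lies flat (under 0.09 rad) with its plate slid out by more than 18 of its 25 mm, so that its free edge is at least 6 mm beneath the flat of the red lip and stays there by itself; jar, can and spice jar are within 25 mm of where they stood (value of joint flap below 0.09 rad and value of joint tongue above 0.018 m and z of tongue_edge in the frame of lip_mouth below 0 m and distance of each of jam_jar, food_can, spice_jar from where it was at the start of the episode below 0.025 m); the robot touches nothing.
It fails at once if the jam jar, the can or the spice jar is shoved or lifted by more than 25 mm, or tipped (distance of any of jam_jar, food_can, spice_jar from where it was at the start of the episode above 0.025 m or angle between any of jam_jar, food_can, spice_jar's own z axis and vertical above 0.35 rad).
It fails at once if a bystander is lifted off the counter (height (world z) of any of jam_jar, food_can, spice_jar above 0.012 m).
It fails at once if the fingers press on the white liner on the flap's inner side (the flap is pinched or pulled from within) (contact force between the fingers and liner above 1 N).
It fails at once if the keeper or its flap is squeezed or pushed with more than 40 N (contact force between the fingers and keeper above 40 N).
It also fails if it takes over 48 s, if anything falls off the work surface, if the arm or the gripper's body presses on something with over 40 N, if the wrist force passes 120 N, or if a joint passes its speed limit or range.

## Robot

A 7-joint arm with a two-finger parallel gripper is mounted at the origin on the work surface. World frame = base frame: x ahead of the robot, y to its left, z up, the work surface at z = 0. Lengths are in m, angles in rad, forces in N, time in s.
With the tool pointing down it reaches from about 0.425 to 0.875 m from the base axis. Payload 8.4 kg.
Tool frame: the origin (TCP) lies between the finger pads; the fingertips stand 19 mm ahead of it and the grasp point (between the pads) is the TCP; z points along the fingers, y is the line along which they close (so a half turn about z gives the same grasp; the last joint's range is limited). The gripper opens to 87 mm and grips with 3 to 60 N. Pads are 19 mm wide; open, the fingers measure 117 mm over their backs; the gripper's body (75 mm by 190 mm) begins 51 mm behind the grasp point.
Start: joints at [-1.271, 0.333, 0.04, 1.465, -0.013, 1.343, -0.059], TCP at [0.252, 0.599, 0.242] pointing down, gripper open.
Joint ranges: [-2.58, 2.58], [-0.38, 2.09], [-1.3, 1.39], [0.25, 2.4], [-1.5, 4.64], [0.08, 2.09], [-2.65, 2.65]. Speed limits (rad/s): [2.22, 2.22, 2.79, 2.79, 3.14, 3.14, 3.14].

## Interface

Orientations are given as [roll, pitch, yaw] about the fixed x, y, z axes, in that order (R = Rz(yaw) Ry(pitch) Rx(roll)).
In Python, from bench import robot gives the robot as it stands.
- The arm moves only by the shell command python3 -m creep 'ROWS' [OPENING]. ROWS is JSON, a list of rows, each a list of 4 numbers: the shift along the tool's x, y, z in mm, then the turn about the tool's z in degrees. In form: [[dx, dy, dz, turn], ...]. A call has 1 to 12 rows; each row shifts and turns the commanded pose from where the row before left it, along the tool's axes as they then stand; what a row does not reach is not made up. A row lasts 1/8 s, in which the tool goes at most 62.5 mm and 10.7 degrees, less where a joint would pass 70% of its speed; a pose out of reach is approached as far as the arm can. A call with a gripper value outside its range is refused whole. OPENING is the finger opening in mm, from 0 to 87, set as the call begins (- or left out, the last holds). The fingers move at their own pace and stop on an object; the grip force is fixed at half the most. Time passes only in rows, so rows that do not move let the fingers close. It gives the time, the measured TCP pose, the force, the opening and the grip force at its end, in the units of the state.
- robot.get_obs(): the state, without advancing time (a new reading comes with each control period).
- robot.get_image(name): name is "scene" or "top" or "wrist"; returns (picture, depth): 384x512x3 uint8, red, green, blue; 384x512 float32, m along the optical axis (not along the pixel's ray), 0 where there is no reading.
- robot.camera_model(name): a dict with "fx", "fy", "cx", "cy" (pixels), "R" (3x3) and "t" (3): a world point X has camera coordinates R X + t. Camera axes: x right, y down, z forward; pixel columns grow to the right and rows downward; lengths in m; the calibration is good to about 2 mm. A picture is of the moment at which its call begins: read the wrist's pose just before it. camera_model takes no time and is no camera call; for the wrist camera it gives the pose at the moment of the call.
- robot.finish_job(): hands the job in; it is judged then, once.
The state is a dict: "time_s": time; "joint_positions": joint angles; "qvel": joint speeds; "effort": joint torques, N m; "ee_pos": TCP position; "orientation": TCP orientation; "ft_force": force on the tool from outside, world axes, zero at the start; "ft_torque": the same for the moment, N m; "grip_width": opening from 0.0 (shut) to 1.0 (fully open); "grasp_force": force on a finger pad.
Only numpy, scipy, OpenCV 4.12 (cv2) and the standard library are available. Lean on these libraries where they do the work, as an engineer would, in place of code of your own. Each camera call takes 0.05 s, during which the arm holds its last target. There are 200 camera calls.

## Working session

There is one attempt and no reset: what is moved stays moved. The work goes in short steps, Python scripts to look and compute and a shell command to move; the robot and the scene stay as the last step left them, time stands still between calls to the robot, and variables do not carry over. Pictures are saved under pics/ and viewed, at most 10 in all, crops included, and the job is handed in when it is done.

```bash
mkdir -p pics; ls; python3 - <<'E'
from bench import robot
import cv2,numpy as np
o=robot.get_obs();print(o['time_s'],o['ee_pos'],o['orientation'],o['ft_force'])
for n in("scene","top"):
    p,d=robot.get_image(n);np.savez(f'{n}.npz',p=p,d=d,**robot.camera_model(n));cv2.imwrite(f'pics/{n}.png',p[:,:,::-1])
    print(n,robot.camera_model(n)['R'],robot.camera_model(n)['t'])
a=np.hstack([cv2.imread('pics/scene.png'),cv2.imread('pics/top.png')])
cv2.imwrite('pics/both.png',cv2.resize(a,(800,300)))
E
```

```text
pics
0.0 [0.2522729  0.59859526 0.24068938] [-3.14004052e+00  9.71602210e-05  2.74274988e+00] [-0.83944056 -0.26059906  0.39488462]
scene [[ 0.63518339  0.77219763 -0.01590227]
 [ 0.56909971 -0.48184339 -0.66629758]
 [-0.52217582  0.41417118 -0.74551636]] [-0.32168415 -0.24393839  1.2442885 ]
top [[ 0.00735073 -0.9997634  -0.02047235]
 [-0.99069315 -0.00449832 -0.13603987]
 [ 0.13591559  0.02128181 -0.99049182]] [-0.00360495  0.52987534  0.8471477 ]
```

View pics/top.png

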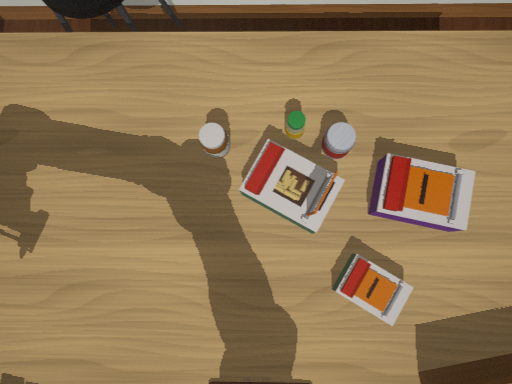

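View pics/scene.png

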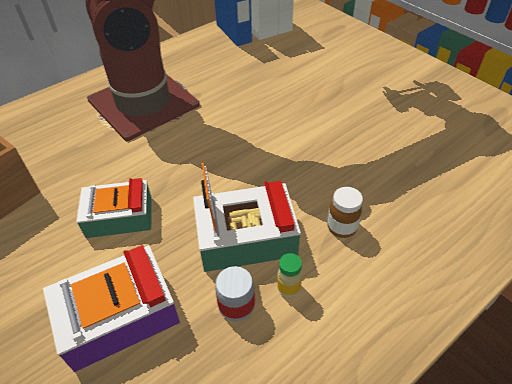

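Candidates in the top view are the open green keeper at (292,186), a small closed green one at (373,290) and a purple one at (425,192). I choose the one at (292,186): it is green and the larger of the two. Around it are the jam jar (212,137), the spice jar (296,122) and the can (339,140).

```bash
cat > h.py <<'E'
import numpy as np,cv2
def pts(p,d,m,c):
    v,u=np.nonzero(m&(d>0));z=d[v,u]
    X=np.c_[(u-c['cx'])/c['fx']*z,(v-c['cy'])/c['fy']*z,z]
    return (X-c['t'])@c['R'],u,v
def mask(p,col):
    h=cv2.cvtColor(p,cv2.COLOR_RGB2HSV);H,S,V=[h[...,i].astype(int) for i in range(3)]
    return {'red':((H<4)|(H>174))&(S>180)&(V>90),'orange':(H>6)&(H<16)&(S>190)&(V>90),
     'green':(H>60)&(H<95)&(S>80),'white':(S<40)&(V>150)}[col]
E
python3 - <<'E'
from h import *
for n,box in(("top",(235,135,350,235)),("scene",(185,155,305,275))):
    z=np.load(n+'.npz');p,d=z['p'],z['d'];c={k:z[k] for k in('fx','fy','cx','cy','R','t')}
    b=np.zeros(d.shape,bool);b[box[1]:box[3],box[0]:box[2]]=1
    for col in('red','orange','white'):
        m=cv2.morphologyEx((mask(p,col)&b).astype(np.uint8),cv2.MORPH_OPEN,np.ones((2,2)))>0
        X,u,v=pts(p,d,m,c)
        if col=='red': X=X[X[:,2]>.09]
        if col=='white': X=X[(abs(X[:,2]-.082)<.008)]
        if len(X)<10: print(n,col,len(X));continue
        r=cv2.minAreaRect(X[:,:2].astype(np.float32))
        print(n,col,len(X),'mean',X.mean(0).round(4),'z',np.percentile(X[:,2],[2,50,98]).round(3),'rect',np.round(r[0],4),np.round(r[1],4),round(r[2],1),cv2.boxPoints(r).round(3).tolist())
    if n=='top':
        for nm,(uu,vv) in dict(jar=(212,132),spice=(296,119),can=(341,136)).items():
            b=np.zeros(d.shape,bool);b[vv-3:vv+4,uu-3:uu+4]=1;print(nm,np.median(pts(p,d,b,c)[0],0).round(3))
        cv2.imwrite('pics/crop.png',cv2.resize(p[125:245,190:370,::-1],None,fx=4,fy=4,interpolation=cv2.INTER_CUBIC))
E
```

```text
top red 728 mean [ 0.5764 -0.0093  0.0989] z [0.095 0.099 0.104] rect [ 0.5764 -0.0093] [0.0312 0.1119] 61.1 [[0.5199999809265137, 0.004000000189989805], [0.6179999709129333, -0.05000000074505806], [0.6330000162124634, -0.023000000044703484], [0.5350000262260437, 0.03099999949336052]]
top orange 11 mean [ 0.5271 -0.1367  0.1617] z [0.157 0.159 0.184] rect [ 0.5263 -0.136 ] [0.0041 0.0196] 53.9 [[0.5170000195503235, -0.13199999928474426], [0.5329999923706055, -0.14399999380111694], [0.5350000262260437, -0.14000000059604645], [0.5199999809265137, -0.1289999932050705]]
top white 2435 mean [ 0.545  -0.0807  0.0798] z [0.076 0.079 0.086] rect [ 0.5849 -0.0891] [0.1869 0.2205] 61.1 [[0.4429999887943268, -0.11800000071525574], [0.6359999775886536, -0.2240000069141388], [0.7269999980926514, -0.05999999865889549], [0.5329999923706055, 0.04600000008940697]]
jar [0.658 0.105 0.094]
spice [ 0.689 -0.077  0.089]
can [ 0.653 -0.175  0.084]
scene red 810 mean [ 0.5847 -0.0111  0.0996] z [0.094 0.1   0.104] rect [ 0.5801 -0.0088] [0.0348 0.113 ] 61.8 [[0.5220000147819519, 0.003000000026077032], [0.621999979019165, -0.050999999046325684], [0.6380000114440918, -0.019999999552965164], [0.5389999747276306, 0.032999999821186066]]
scene orange 61 mean [ 0.5229 -0.1285  0.1866] z [0.121 0.191 0.193] rect [ 0.5176 -0.126 ] [0.0071 0.0828] 64.0 [[0.4790000021457672, -0.11100000143051147], [0.5529999732971191, -0.1469999998807907], [0.5559999942779541, -0.14100000262260437], [0.4819999933242798, -0.10499999672174454]]
scene white 2612 mean [ 0.5518 -0.086   0.0808] z [0.077 0.081 0.087] rect [ 0.5797 -0.0849] [0.1892 0.2027] 61.1 [[0.4449999928474426, -0.11900000274181366], [0.6230000257492065, -0.21699999272823334], [0.7139999866485596, -0.050999999046325684], [0.5370000004768372, 0.04699999839067459]]
```

View pics/crop.png

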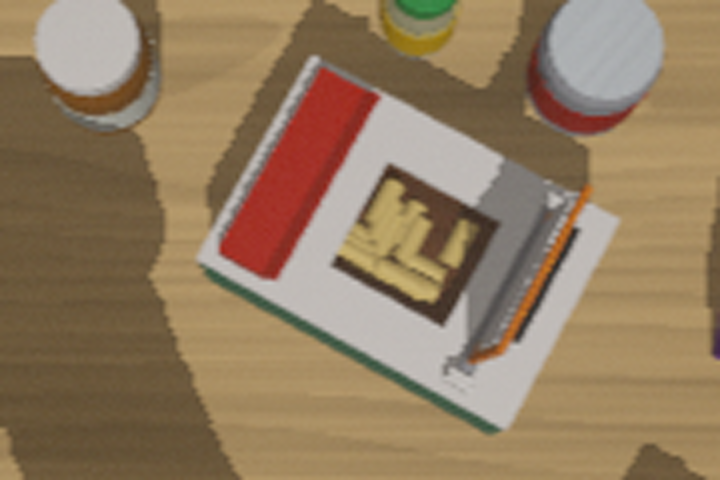

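The crop confirms the choice: an open green keeper with its flap nearly upright (about 1.62 rad) near crop pixel (540,270) and the red lip at (300,170). The keeper sits at about (0.546, -0.067) with yaw -28.9°. Next I plan the approach from behind the flap.

```bash
cat >> h.py <<'E'
from scipy.spatial.transform import Rotation as Rn
O=np.array([.546,-.067,0]);ex=np.array([.875,-.484,0]);ey=np.array([.484,.875,0])
def kp(x,y,z): return O+ex*x+ey*y+np.array([0,0,z])
def rows(way,n,turn=0,obs=None):
    """turn deg (tool z) spread over rows; way: waypoints, n rows per leg"""
    p=np.array(obs['ee_pos']);R=Rn.from_euler('xyz',obs['orientation']);tot=sum(n);out=[];t=turn/tot if tot else 0
    for w,k in zip(way,n):
        s=(np.array(w)-p)/k
        for _ in range(k):
            out.append([*R.inv().apply(s*1000).round(1),round(t,1)]);R=R*Rn.from_euler('z',t,degrees=True)
        p=np.array(w)
    return out
E
python3 - <<'E'
from h import *
from bench import robot
o=robot.get_obs()
for r in rows([(.5,.3,.245),kp(0,-.12,.245)],[8,12],96,o): print(r)
E
```

```text
[np.float64(-43.0), np.float64(-22.4), np.float64(-0.5), 4.8]
[np.float64(-44.8), np.float64(-18.7), np.float64(-0.5), 4.8]
[np.float64(-46.2), np.float64(-14.9), np.float64(-0.5), 4.8]
[np.float64(-47.2), np.float64(-11.0), np.float64(-0.5), 4.8]
[np.float64(-48.0), np.float64(-7.0), np.float64(-0.5), 4.8]
[np.float64(-48.4), np.float64(-2.9), np.float64(-0.5), 4.8]
[np.float64(-48.5), np.float64(1.1), np.float64(-0.5), 4.8]
[np.float64(-48.2), np.float64(5.2), np.float64(-0.5), 4.8]
[np.float64(-34.0), np.float64(-19.8), np.float64(0.1), 4.8]
[np.float64(-35.5), np.float64(-16.9), np.float64(0.1), 4.8]
[np.float64(-36.8), np.float64(-13.9), np.float64(0.1), 4.8]
[np.float64(-37.9), np.float64(-10.7), np.float64(0.1), 4.8]
[np.float64(-38.6), np.float64(-7.5), np.float64(0.1), 4.8]
[np.float64(-39.1), np.float64(-4.3), np.float64(0.1), 4.8]
[np.float64(-39.3), np.float64(-1.0), np.float64(0.1), 4.8]
[np.float64(-39.3), np.float64(2.3), np.float64(0.1), 4.8]
[np.float64(-38.9), np.float64(5.6), np.float64(0.1), 4.8]
[np.float64(-38.3), np.float64(8.8), np.float64(0.1), 4.8]
[np.float64(-37.5), np.float64(12.0), np.float64(0.1), 4.8]
[np.float64(-36.3), np.float64(15.1), np.float64(0.1), 4.8]
```

```bash
python3 -m creep '[[-43,-22,-1,4.8],[-45,-19,-1,4.8],[-46,-15,-1,4.8],[-47,-11,-1,4.8],[-48,-7,-1,4.8],[-48,-3,-1,4.8],[-48,1,-1,4.8],[-48,5,-1,4.8],[-34,-20,0,4.8],[-36,-17,0,4.8],[-37,-14,0,4.8],[-38,-11,0,4.8]]' 0; python3 - <<'E'
from h import *
from bench import robot
o=robot.get_obs();print(o['ee_pos'],np.degrees(o['orientation']))
for r in rows([kp(0,-.13,.245)],[8],38.5,o): print(*r)
E
```

```text
time_s: 1.6
ee_pos: [0.4942, 0.1407, 0.2495]
orientation: [-3.142, 0.0, 1.733]
ft_force: [0.3, -0.9, -0.3]
grip_width: 0.004
grasp_force: 0.0
[0.49424821 0.14071425 0.24950289] [-1.79996249e+02  2.12395237e-03  9.93085947e+01]
-39.4 -7.9 0.6 4.8
-39.9 -4.5 0.6 4.8
-40.2 -1.2 0.6 4.8
-40.1 2.2 0.6 4.8
-39.8 5.6 0.6 4.8
-39.2 8.9 0.6 4.8
-38.3 12.1 0.6 4.8
-37.2 15.3 0.6 4.8
```

```bash
python3 -m creep '[[-39,-8,0,4.8],[-40,-5,0,4.8],[-40,-1,0,4.8],[-40,2,0,4.8],[-40,6,0,4.8],[-39,9,0,4.8],[-38,12,0,4.8],[-37,15,0,4.8],[0,0,0,0]]'; python3 - <<'E'
from h import *
from bench import robot
o=robot.get_obs();print(o['ee_pos'],np.degrees(o['orientation']))
d=o['ee_pos']-O;print('keeper frame',d@ex,d@ey,d[2])
p,dd=robot.get_image('wrist');cv2.imwrite('pics/w1.png',p[:,:,::-1])
for r in rows([kp(0,-.125,.155)],[4],0,o): print(*r)
p,dd=robot.get_image('scene');c=robot.camera_model('scene')
X,u,v=pts(p,dd,mask(p,'orange'),c);k=(abs((X-O)@ex)<.06)&(abs((X-O)@ey+.06)<.06)&(X[:,2]>.18);X=X[k]
print(len(X),((X-O)@ey).mean() if len(X) else 0,X[:,2].max() if len(X) else 0)
E
```

```text
time_s: 2.72
ee_pos: [0.4832, -0.1821, 0.2498]
orientation: [3.141, 0.001, 1.058]
ft_force: [-0.0, 0.8, 0.3]
grip_width: 0.004
grasp_force: 0.0
[ 0.48317907 -0.18212955  0.2497803 ] [1.79961301e+02 5.23330451e-02 6.06378077e+01]
keeper frame 0.0007543885798002026 -0.13114369038481188 0.24978029740077623
1.6 -0.2 23.7 0.0
1.6 -0.2 23.7 0.0
1.6 -0.2 23.7 0.0
1.6 -0.2 23.7 0.0
54 -0.0663301735313999 0.19352356054318823
```

View pics/w1.png

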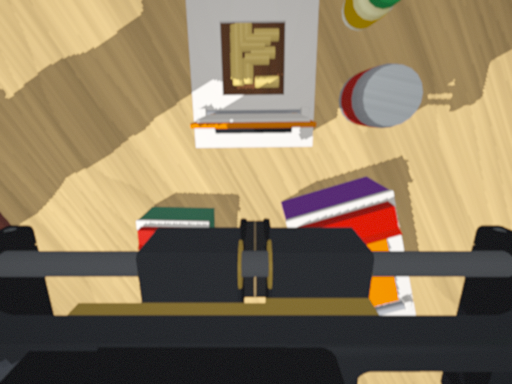

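The wrist view shows the tool aligned with the keeper, the flap edge at (253,125) and the fingertips at (255,235). The wrist is clear of its neighbours. Next I lower the tool and move it up to the flap's outer face.

```bash
python3 -m creep '[[0,0,30,0],[0,0,35,0],[0,0,32,0],[12,0,0,0],[12,0,0,0],[10,0,0,0],[4,0,0,0],[4,0,0,0],[0,0,0,0]]'; cat > st.py <<'E'
from h import *
from bench import robot
o=robot.get_obs();d=o['ee_pos']-O
print('k-frame x %.1f  tipfront r %.1f  tip z-88 %.1f mm'%(d@ex*1e3,(d@ey+.06+.0095)*1e3,(d[2]-.019-.088)*1e3),'F along ey %.1f ex %.1f z %.1f'%(o['ft_force']@ey,o['ft_force']@ex,o['ft_force'][2]),o['time_s'])
E
python3 st.py
```

```text
time_s: 3.95
ee_pos: [0.5049, -0.1407, 0.1527]
orientation: [3.141, -0.0, 1.067]
ft_force: [-0.3, 0.1, -0.3]
grip_width: 0.005
grasp_force: 0.0
k-frame x -0.2  tipfront r -14.9  tip z-88 45.7 mm F along ey -0.0 ex -0.3 z -0.3 3.95
```

```bash
python3 -m creep '[[6,0,0,0],[6,0,1,0],[6,0,1,0],[6,0,1,0],[5,0,2,0],[0,0,0,0]]'; python3 st.py
```

```text
time_s: 4.7
ee_pos: [0.519, -0.1148, 0.1474]
orientation: [-3.141, 0.0, 1.068]
ft_force: [-0.9, 0.2, 0.4]
grip_width: 0.003
grasp_force: 0.0
k-frame x -0.5  tipfront r 14.6  tip z-88 40.4 mm F along ey -0.3 ex -0.9 z 0.4 4.7
```

```bash
python3 -m creep '[[5,0,2,0],[4,0,2,0],[4,0,3,0],[3,0,4,0],[3,0,4,0],[3,0,4,0],[0,0,0,0]]'; python3 st.py; python3 - <<'E'
from bench import robot
import cv2
p,d=robot.get_image('scene');cv2.imwrite('pics/s2.png',cv2.resize(p[130:300,160:380,::-1],None,fx=3,fy=3))
E
```

```text
time_s: 5.58
ee_pos: [0.5295, -0.0957, 0.1282]
orientation: [-3.141, 0.0, 1.068]
ft_force: [0.1, 0.0, 0.2]
grip_width: 0.001
grasp_force: 0.1
k-frame x -0.6  tipfront r 36.4  tip z-88 21.2 mm F along ey 0.1 ex 0.0 z 0.2 5.575
```

View pics/s2.png

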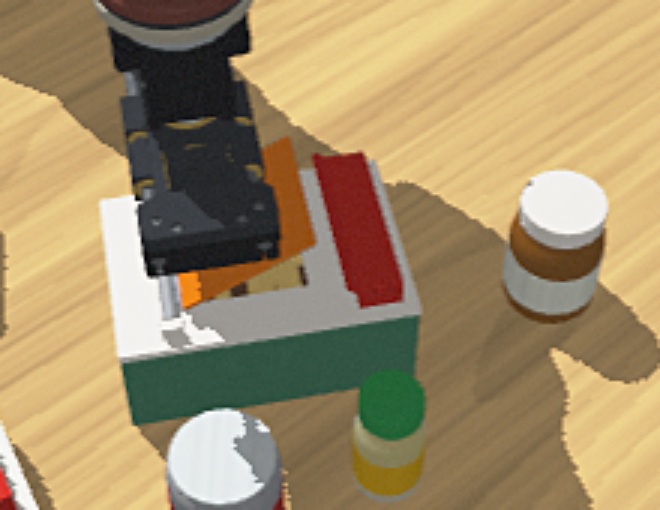

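The flap is folded to about 0.5 rad under the fingers, with its free edge at crop pixel (303,190), short of the lip. I keep following the arc down.

```bash
python3 -m creep '[[3,0,4,0],[2,0,4,0],[2,0,4,0],[1,0,3,0],[1,0,3,0],[0,0,3,0],[0,0,0,0]]'; python3 st.py
```

```text
time_s: 6.5
ee_pos: [0.5339, -0.088, 0.1075]
orientation: [3.142, -0.0, 1.067]
ft_force: [0.3, -1.8, 1.4]
grip_width: 0.008
grasp_force: 0.6
k-frame x -0.4  tipfront r 45.3  tip z-88 0.5 mm F along ey -1.4 ex 1.1 z 1.4 6.5
```

```bash
python3 -m creep '[[0,0,2,0],[0,0,1,0],[0,0,0,0]]'; python3 st.py
```

```text
time_s: 6.88
ee_pos: [0.5346, -0.0875, 0.1065]
orientation: [3.141, -0.002, 1.068]
ft_force: [-7.7, 2.9, 24.3]
grip_width: 0.003
grasp_force: 12.1
k-frame x -0.0  tipfront r 46.0  tip z-88 -0.5 mm F along ey -1.2 ex -8.2 z 24.3 6.875
```

```bash
python3 -m creep '[[0,0,-1.2,0],[0,0,0,0]]'; python3 st.py;  python3 -m creep '[[3,0,0,0],[3,0,0,0],[3,0,0,0],[0,0,0,0]]'; python3 st.py
```

```text
time_s: 7.12
ee_pos: [0.5344, -0.0874, 0.1069]
orientation: [3.141, -0.002, 1.068]
ft_force: [-4.7, 2.6, 14.8]
grip_width: 0.008
grasp_force: 7.5
k-frame x -0.2  tipfront r 46.0  tip z-88 -0.1 mm F along ey -0.0 ex -5.3 z 14.8 7.125
time_s: 7.62
ee_pos: [0.5388, -0.0795, 0.1068]
orientation: [3.141, -0.002, 1.068]
ft_force: [-3.7, 1.8, 15.0]
grip_width: 0.004
grasp_force: 6.8
k-frame x -0.2  tipfront r 55.1  tip z-88 -0.2 mm F along ey -0.3 ex -4.1 z 15.0 7.625
```

```bash
python3 -m creep '[[3,0,-0.4,0],[3,0,0,0],[3,0,0,0],[3,0,0,0],[0,0,0,0]]'; python3 st.py;  python3 -m creep '[[3,0,0,0],[3,0,0,0],[3,0,0,0],[0,0,0,0]]'; python3 st.py
```

```text
time_s: 8.25
ee_pos: [0.5445, -0.0692, 0.1069]
orientation: [3.141, -0.001, 1.068]
ft_force: [-2.5, 0.5, 9.5]
grip_width: 0.005
grasp_force: 4.7
k-frame x -0.3  tipfront r 66.9  tip z-88 -0.1 mm F along ey -0.8 ex -2.4 z 9.5 8.25
time_s: 8.75
ee_pos: [0.5484, -0.0632, 0.1067]
orientation: [3.141, 0.001, 1.066]
ft_force: [-2.9, -4.3, 8.5]
grip_width: 0.002
grasp_force: 4.2
k-frame x 0.2  tipfront r 74.0  tip z-88 -0.3 mm F along ey -5.2 ex -0.5 z 8.5 8.75
```

```bash
python3 -m creep '[[3,0,0,0],[3,0,0,0],[2,0,0,0],[0,0,0,0]]'; python3 st.py;  python3 -m creep '[[3,0,0,0],[2,0,0,0],[0,0,0,0]]'; python3 st.py
```

```text
time_s: 9.25
ee_pos: [0.5524, -0.056, 0.1067]
orientation: [3.14, 0.001, 1.066]
ft_force: [-1.4, -4.5, 6.4]
grip_width: 0.003
grasp_force: 3.6
k-frame x 0.3  tipfront r 82.2  tip z-88 -0.3 mm F along ey -4.7 ex 0.9 z 6.4 9.25
time_s: 9.62
ee_pos: [0.5548, -0.0515, 0.1067]
orientation: [3.14, 0.0, 1.067]
ft_force: [-0.8, -4.6, 7.2]
grip_width: 0.005
grasp_force: 3.3
k-frame x 0.2  tipfront r 87.3  tip z-88 -0.3 mm F along ey -4.4 ex 1.5 z 7.2 9.625
```

```bash
python3 -m creep '[[2,0,0,0],[2,0,0,0],[0,0,0,0]]'; python3 st.py;  python3 -m creep '[[1,0,0,0],[1,0,0,0],[0,0,0,0]]'; python3 st.py
```

```text
time_s: 10.0
ee_pos: [0.556, -0.0494, 0.1064]
orientation: [3.141, 0.002, 1.066]
ft_force: [-3.8, -7.7, 7.7]
grip_width: 0.007
grasp_force: 6.3
k-frame x 0.2  tipfront r 89.7  tip z-88 -0.6 mm F along ey -8.6 ex 0.3 z 7.7 10.0
time_s: 10.38
ee_pos: [0.5561, -0.0493, 0.1063]
orientation: [3.142, 0.004, 1.064]
ft_force: [-8.1, -12.2, 9.0]
grip_width: 0.007
grasp_force: 8.3
k-frame x 0.3  tipfront r 89.9  tip z-88 -0.7 mm F along ey -14.5 ex -1.2 z 9.0 10.375
```

The end stop is reached: the tool has stopped moving and the force is rising. I back off, retreat upwards and check.

```bash
python3 -m creep '[[-4,0,0,0],[-2,0,-3,0],[0,0,-15,0],[0,0,-30,0],[0,0,-40,0],[-40,0,-30,0],[-50,0,0,0],[-50,0,0,0],[0,0,0,0]]'; python3 st.py; python3 - <<'E'
from h import *
from bench import robot
p,d=robot.get_image('top');c=robot.camera_model('top')
b=np.zeros(d.shape,bool);b[130:240,230:350]=1
X,u,v=pts(p,d,mask(p,'orange')&b,c);q=X-O
print('orange y',np.percentile(q@ey,[2,50,98]),'z',np.percentile(X[:,2],[2,50,98]))
h=cv2.cvtColor(p,cv2.COLOR_RGB2HSV)
X,u,v=pts(p,d,(h[...,2]<60)&b,c);q=X-O;k=(abs(q@ex)<.025)&(abs(q@ey)<.06)&(X[:,2]>.085);print('ridge',k.sum(),np.percentile((q@ey)[k],[5,50,95]) if k.any() else '')
cv2.imwrite('pics/t3.png',cv2.resize(p[100:250,190:390,::-1],None,fx=3.5,fy=3.5))
E
```

```text
time_s: 11.5
ee_pos: [0.4851, -0.1769, 0.2253]
orientation: [3.141, -0.001, 1.061]
ft_force: [1.0, 0.3, 0.1]
grip_width: 0.009
grasp_force: 0.0
k-frame x -0.1  tipfront r -56.1  tip z-88 118.3 mm F along ey 0.8 ex 0.7 z 0.1 11.5
orange y [-0.02118905  0.0177561   0.04927201] z [0.08739248 0.09081245 0.09422841]
ridge 58 [0.03223257 0.03434471 0.03689391]
```

View pics/t3.png

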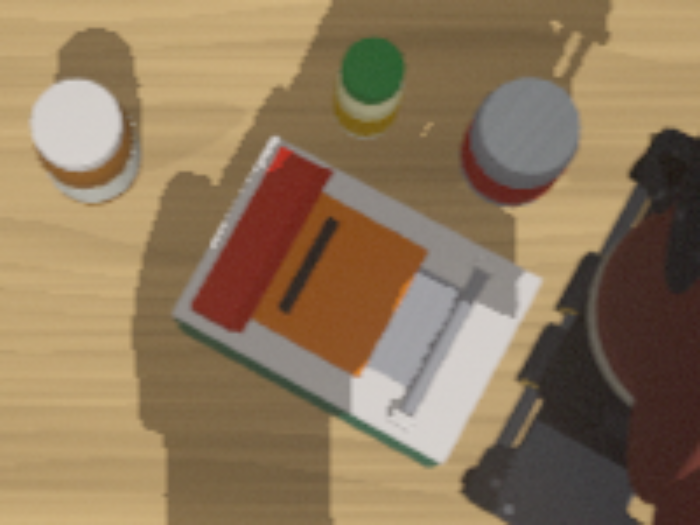

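The flap's plate runs in under the red lip. The ridge, at crop pixel (312,265), lies 94 mm from the hinge, so the plate is about 24 mm out. The jars and can stand where they were, and the arm is clear.

```bash
python3 -c "
from bench import robot
print(robot.finish_job())"
```

```text
the job is handed in; nothing more can be done
None
```

The green keeper is closed and handed in: its flap lies flat with the edge tucked under the red lip (plate about 24 of 25 mm out), the jam jar, can and spice jar look undisturbed, and the arm is clear; no verdict was returned.

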